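Fit the right wedding band on the size post and unclip the ring holder

TASK

One of the two gold bands on the felt-topped block fits the size post of the engraver's ring holder and the other is too tight: slide the one that fits all the way down onto its seat on the post and put the other one in the white bowl, while the holder stays clipped in its receiver. Then squeeze the holder's two orange side catches together with the fingers, lift the holder straight up about 10 cm clear of the receiver with the band on it, and finish while still holding it there, level and still, with both catches squeezed in. Leave everything else on the bench where it is.

Things in the scene. Friction and masses are not known exactly. Their poses are not given: they have to be found in the camera images.
- receiver: Aluminium receiver fixed on the bench, base 104 (x) x 94 (y) x 8 mm, origin at the centre of its underside. The ring holder sits in it on the floor 8 mm above the origin. Along its +y and -y sides run dark lips over the holder's hooks, tops 24 mm above the origin, 30.5 to 41.5 mm off the middle, 46 mm long. Dark keyway posts at the +x and -x ends, 20 mm high, guide the holder's tongues.
- cassette: The ring holder, a loose dark blue block 60 (x) x 44 (y) x 34 mm, about 0.24 kg; origin at the centre of its underside; starts in the receiver, axes along the receiver's. On its z axis: a dark collar 24 mm across up to z = 46 mm (the seat), then the bright 17 mm size post up to 66 mm, tapering to 10 mm at its tip, 76 mm. Held by its hooks until both catches are in, then it lifts straight out.
- post_seat (a point): Centre of the seat on the collar round the foot of the size post, 46 mm above the holder's underside; z points up along the post.
- catch_left (a joint): Orange ribbed spring catch on the holder's +y side; 0 = sprung out (hooked), 0.005 m = fully in (unhooked from about 0.0035). Slides inward (along y) at 3 N to start, 8 N fully in. Its pressing face, 28 mm wide (x), from 22 to 44 mm above the holder's underside, is 31 mm from the holder's middle when out, 26 mm when in.
- catch_right (a joint): The same catch on the holder's -y side. Both are pressed by one pinch, 62 mm across when out, 52 mm when in, closing along the holder's y axis.
- felt_pad: Small wooden block with a dark green felt top, fixed on the bench, 80 (x) x 120 (y) x 20 mm high, origin at the centre of its underside; the two bands start lying flat on the felt, about 60 mm apart along its y axis.
- band_1: Gold wedding band, 10 mm high, about 23 mm outside, 14 g, origin at its centre, z along its bore, lying flat. One of band_1 and band_2 has a bore of 18.6 mm and slides down the 17 mm post till its centre is 5 mm above post_seat; the other, bore 14.6 mm, stops on the post's taper some 23 mm higher.
- band_2: The other gold band, about the same to look at: 10 mm high, about 23 mm outside diameter, origin at its centre, z along its bore; see band_1.
- bowl: Loose white porcelain bowl, 107 mm across and 67 mm high, origin at the centre of its underside, inner floor 6 mm above it, about 50 mm across at the floor and 95 mm at the rim; for the band that does not fit.
- burr_stand: Bystander: wooden block with burrs, 50 x 85 x 57 mm, origin under its centre.
- mandrel: Bystander: ring mandrel with wooden grip lying on the bench, 24 x 242 x 24 mm, origin under its middle.
- black_pliers: Bystander: black-handled pliers lying on the bench, 46 x 123 x 13 mm, origin under their middle.
- hammer: Bystander: chasing hammer lying on the bench, 64 x 228 x 27 mm, origin under its middle.
Mind the look-alikes: they are no part of the job. What is shaped like the cassette but green or purple is not meant.

How it is judged:
By the outcome, as a careful person would: the job done as asked, in the order asked, and still so for the second after the job is handed in, while the arm keeps its last pose, push and grip.
It also fails if it takes over 64 s, if anything falls off the work surface, if the arm or the gripper's body presses on something with over 40 N, if the wrist force passes 120 N, or if a joint passes its speed limit or range.

ROBOT

A 7-joint arm with a two-finger parallel gripper is mounted at the origin on a cart in front of the work surface, level with it; the furniture and walls round the work are solid. World frame = base frame: x ahead of the robot, y to its left, z up, the work surface at z = 0. Lengths are in mm, angles in rad, forces in N, time in s.
With the tool pointing down it reaches from about 400 to 850 mm from the base axis. Payload 4.5 kg.
Tool frame: the origin (TCP) lies midway between the tips of the shut fingers; the grasp point (between the pads) lies 19 mm behind it; x points along the fingers, z is the direction in which the jaws open and shut, and the axes are right-handed (so a half turn about x gives the same grasp; the last joint's range is limited). The gripper opens to 85 mm and grips with 20 to 120 N. Pads are 22 mm wide; open, the fingers measure 114 mm over their backs; the gripper's body (76 mm by 85 mm) begins 54 mm behind the grasp point. The pads swing forward as they close: fully open they stand 13 mm farther back than shut.
Start: joints at [-1.266, 0.689, -0.195, 1.565, 0.157, 0.902, -0.215], TCP at [167.169, 602.255, 203.517] pointing down, gripper open.
Joint ranges: [-3.01, 3.01], [-0.46, 2.08], [-1.47, 1.51], [0.13, 2.56], [-1, 4.14], [0.04, 2.09], [-2.66, 2.66]. Speed limits (rad/s): [2.57, 2.57, 3.14, 3.14, 3.14, 3.14, 3.14].

INTERFACE

Orientations are given as [roll, pitch, yaw] about the fixed x, y, z axes, in that order (R = Rz(yaw) Ry(pitch) Rx(roll)).
In Python, from cell import sense, optics, finish_job, spot_in, place_of gives the robot as it stands. The module is installed in compiled form; this text tells all that it offers.
- The arm moves only by the tool servo_tool, never from a script. Its argument "series" is a list of rows, each a list of 5 numbers: the shift along the world's x, y, z in mm, then the turn about the world's z in degrees, then the closure, from -1 (fully open) to 1 (shut). A call has 1 to 10 rows; each row is the pose to reach, as a shift and turn from the pose commanded when the call began; what a row does not reach only later rows make up. A row lasts 1/8 s, in which the tool goes at most 62.5 mm and 10.7 degrees, less where a joint would pass 70% of its speed; a pose out of reach is approached as far as the arm can. A call with a gripper value outside its range is refused whole. The fingers move at their own pace and stop on an object; the grip force is fixed at half the most. Time passes only in rows, so rows that repeat a pose let the fingers close. It gives the time, the measured TCP pose, the force and the opening at its end, in the units of the state.
- sense(): the state, without advancing time (a new reading comes with each control period).
- optics.read_camera(name): name is "scene" or "top" or "wrist"; returns the picture (420x560x3 uint8, red, green, blue); there is no depth.
- optics.camera_params(name): a dict with "K" (3x3 intrinsics, pixels), "R" (3x3) and "t" (3): a world point X has camera coordinates R X + t. Camera axes: x right, y down, z forward; pixel columns grow to the right and rows downward; lengths in mm; the calibration is good to about 2 mm. A picture is of the moment at which its call begins: read the wrist's pose just before it. camera_params takes no time and is no camera call; for the wrist camera it gives the pose at the moment of the call.
- finish_job(): hands the job in, once; it reports no verdict.
Trained networks look in the newest picture that a camera, given by its name, has taken for a name from the list of things; names that differ only in an ending like _2 or _b are one class to them, and where a whole thing is asked for, a point or a joint stands for the part that bears it (a point fixed in the world has none). Each returns a list of dicts, best first, with "conf" (0 to 1); they miss things now and then, are a little off and sometimes report something else, mostly with a low value. They report only what shows in the picture. A call takes as long as a camera call. They do not tell look-alikes from the thing itself.
- spot_in(camera, name): "xyz" ([x, y, z] in mm, in the coordinates of the camera as it stood for that picture, good to about 4 mm: the middle of the surface that is visible of it).
- place_of(camera, name): "xyz" ([x, y, z] in mm, in the coordinates of the camera as it stood for that picture, good to about 4 mm: a listed point, or the origin of a listed thing).
The state is a dict: "clock": time; "joints": joint angles; "dq": joint speeds; "effort": joint torques, N m; "position": TCP position; "eef_rot": TCP orientation; "wrist_force": force on the tool from outside, world axes, zero at the start; "ft_torque": the same for the moment, N m; "width": finger opening in mm.
Only numpy, scipy, OpenCV 4.12 (cv2) and the standard library are available. Lean on these libraries where they do the work, as an engineer would, in place of code of your own. Each camera call takes 0.05 s, during which the arm holds its last target. There are 200 camera calls.

## Working session

There is one attempt and no reset: what is moved stays moved. The work goes in short steps, Python scripts to look and compute and a tool call to move; the robot and the scene stay as the last step left them, time stands still between calls to the robot, and variables do not carry over. Pictures are saved under pics/ and viewed, about 8 in all and at most 12, crops included, and the job is handed in when it is done.

Besides the shell and the picture viewer there is one more tool, called after "Call:" by a JSON object that holds its "fn" and its "kwargs". servo_tool: Moves the arm, as the interface text tells. Its arguments: {"type":"object","properties":{"series":{"type":"array"}},"required":["series"]}

```bash
mkdir -p pics
cat > h.py <<'E'
import numpy as np, cv2
from cell import sense, optics, finish_job, spot_in, place_of
def grab(c,fn=None):
    P=optics.camera_params(c); im=optics.read_camera(c)
    if fn: cv2.imwrite('pics/'+fn,im[:,:,::-1])
    return im,{k:np.array(v,float) for k,v in P.items()}
def w(P,x): return P['R'].T@(np.array(x)-P['t'])
def pix(P,X):
    c=P['K']@(P['R']@np.array(X,float)+P['t']); return c[:2]/c[2]
def ray(P,u,v,z):
    d=P['R'].T@np.linalg.solve(P['K'],[u,v,1]); o=-P['R'].T@P['t']
    return o+d*(z-o[2])/d[2]
def find(P,c,n,f=place_of):
    for r in f(c,n)[:4]:
        X=w(P,r['xyz']); print(c,n,f.__name__,round(r['conf'],2),X.round(1),pix(P,X).round())
E
python3 - <<'E'
from h import *
s=sense();print({k:np.round(v,3) for k,v in s.items()})
for c in('scene','top'):
    im,P=grab(c,c+'0.png')
    for n in('receiver','cassette','felt_pad','band_1','bowl'): find(P,c,n)
E
```

```text
{'clock': np.float64(0.0), 'joints': array([-1.266,  0.69 , -0.195,  1.566,  0.157,  0.903, -0.215]), 'dq': array([ 0.001,  0.001, -0.001,  0.001, -0.001, -0.001,  0.001]), 'effort': array([-0.0000e+00, -5.3961e+01, -1.2660e+00, -1.5854e+01,  9.0000e-03,
        1.0000e-02, -0.0000e+00]), 'position': array([167.049, 601.497, 202.67 ]), 'eef_rot': array([-3.069,  1.569, -1.769]), 'wrist_force': array([-0.55 , -0.466,  0.364]), 'ft_torque': array([ 0.022, -0.025, -0.01 ]), 'width': np.float64(85.372)}
scene receiver call 0.61 [548.3 181.3   3.2] [298. 211.]
scene cassette call 0.95 [318.5 317.    2.6] [316. 267.]
scene cassette call 0.86 [553.3 178.7   6.5] [298. 209.]
scene cassette call 0.76 [321.5 586.5  -0.7] [204. 315.]
scene cassette call 0.64 [ 4.486e+02  5.681e+02 -1.000e-01] [181. 279.]
scene felt_pad call 0.83 [443.5 357.4   2.3] [267. 248.]
scene band_1 call 0.48 [450.  392.5  27.7] [252. 242.]
scene band_1 call 0.46 [434.5 324.9  24. ] [281. 237.]
scene bowl call 0.68 [662.4 -15.4  -3.8] [325. 182.]
top receiver call 0.66 [549.  177.7  -1.7] [309. 201.]
top cassette call 0.73 [324.8 590.   -2.8] [175. 271.]
top cassette call 0.66 [551.4 184.5   6.4] [307. 200.]
top cassette call 0.54 [320.9 321.   -3. ] [262. 274.]
top felt_pad call 0.82 [441.1 358.7   1.2] [251. 234.]
top band_1 call 0.46 [450.4 386.5  23.7] [242. 230.]
top band_1 call 0.39 [432.7 332.2  22.8] [259. 236.]
top bowl call 0.94 [662.8 -20.9   1.7] [372. 167.]
top bowl call 0.37 [4.517e+02 5.673e+02 2.000e-01] [184. 230.]
```

```bash
python3 -c "
import cv2
a=cv2.imread('pics/scene0.png');b=cv2.imread('pics/top0.png')
cv2.imwrite('pics/s.png',cv2.resize(a[130:380,120:440],(800,600),interpolation=cv2.INTER_CUBIC))
cv2.imwrite('pics/t.png',cv2.resize(b[120:345,120:420],(800,600),interpolation=cv2.INTER_CUBIC))"
```

```text
(no output)
```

View pics/s.png

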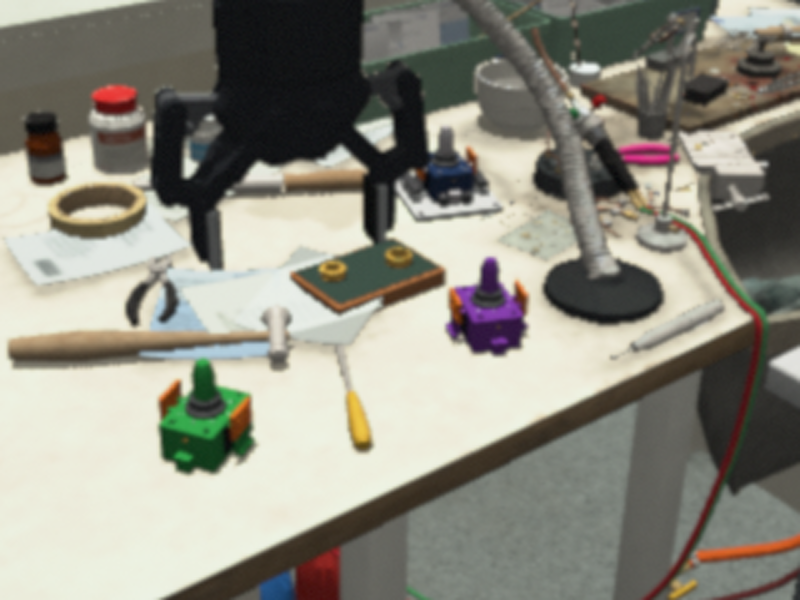

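View pics/t.png

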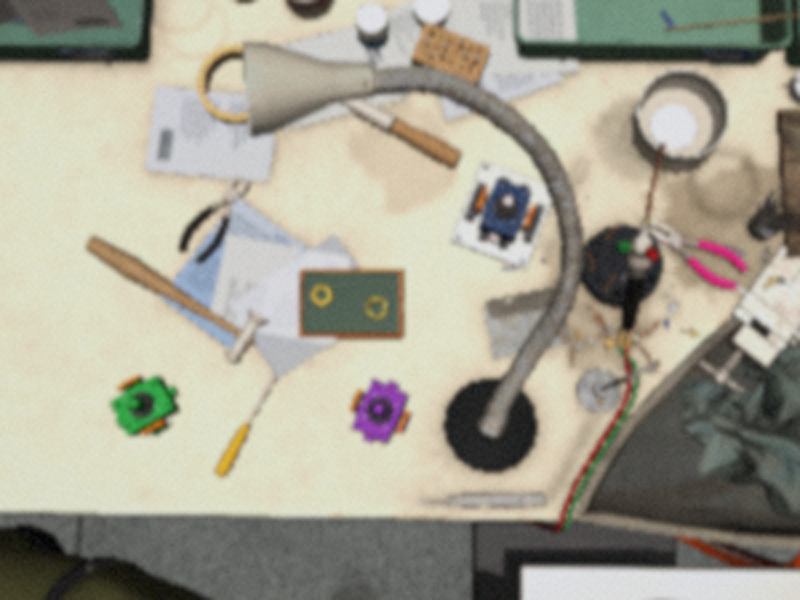

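The scene crop shows the blue holder in its receiver at about (445,180), two bands on the felt at (333,269) and (399,255), and green and purple look-alikes. A gooseneck lamp arcs over the middle of the bench. I'll find how high the lamp is before moving.

Run:
```python
from h import *
Pt={k:np.array(v) for k,v in optics.camera_params('top').items()};Ps={k:np.array(v) for k,v in optics.camera_params('scene').items()}
print('cams',-Pt['R'].T@Pt['t'],-Ps['R'].T@Ps['t'])
# neck samples top crop -> for heights, project in scene (full px)
for (u,v) in [(490,425),(520,370),(550,310),(572,250),(568,200),(535,140),(480,100),(420,82),(370,80),(310,85),(255,90)]:
    U,V=120+u*.375,120+v*.375
    print((u,v),[(z,*ray(Pt,U,V,z)[:2].astype(int),*((pix(Ps,ray(Pt,U,V,z))).astype(int))) for z in (0,100,200,300,400,500,600)])
im,P=grab('wrist','w0.png')
a=cv2.imread('pics/scene0.png'); cv2.imwrite('pics/s2.png',np.hstack([a[:300,150:420],cv2.imread('pics/w0.png')[:300]]))
```

```text
cams [ 258.58392204  273.21364564 1410.79617774] [-331.9154754   910.37098815  572.46297101]
(490, 425) [(0, np.int64(304), np.int64(194), np.int64(361), np.int64(253)), (100, np.int64(301), np.int64(200), np.int64(364), np.int64(214)), (200, np.int64(298), np.int64(205), np.int64(368), np.int64(172)), (300, np.int64(295), np.int64(211), np.int64(372), np.int64(125)), (400, np.int64(291), np.int64(216), np.int64(376), np.int64(74)), (500, np.int64(288), np.int64(222), np.int64(381), np.int64(16)), (600, np.int64(285), np.int64(228), np.int64(387), np.int64(-48))]
(520, 370) [(0, np.int64(368), np.int64(160), np.int64(352), np.int64(237)), (100, np.int64(360), np.int64(168), np.int64(355), np.int64(201)), (200, np.int64(352), np.int64(176), np.int64(359), np.int64(161)), (300, np.int64(344), np.int64(184), np.int64(363), np.int64(117)), (400, np.int64(337), np.int64(192), np.int64(368), np.int64(69)), (500, np.int64(329), np.int64(200), np.int64(373), np.int64(14)), (600, np.int64(321), np.int64(208), np.int64(379), np.int64(-47))]
(550, 310) [(0, np.int64(438), np.int64(125), np.int6
[... 3523 characters left out ...]
int64(213), np.int64(104)), (400, np.int64(579), np.int64(373), np.int64(223), np.int64(59)), (500, np.int64(547), np.int64(363), np.int64(233), np.int64(8)), (600, np.int64(516), np.int64(353), np.int64(246), np.int64(-48))]
(255, 90) [(0, np.int64(699), np.int64(479), np.int64(168), np.int64(220)), (100, np.int64(668), np.int64(464), np.int64(175), np.int64(186)), (200, np.int64(636), np.int64(449), np.int64(184), np.int64(149)), (300, np.int64(605), np.int64(435), np.int64(193), np.int64(108)), (400, np.int64(574), np.int64(420), np.int64(204), np.int64(61)), (500, np.int64(543), np.int64(406), np.int64(216), np.int64(9)), (600, np.int64(511), np.int64(391), np.int64(229), np.int64(-49))]
```

View pics/s2.png

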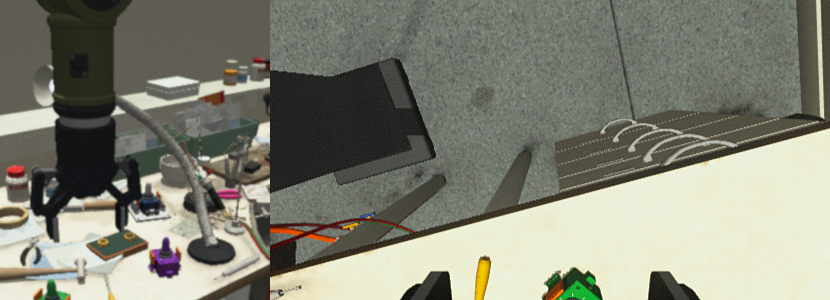

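The left half shows the neck crossing from (185,240) up to (120,100). By triangulation it is about z 260 above the receiver, so I'll approach there gently and watch the forces. First I'll go above the felt block.

Run:
```python
from h import *
from scipy.spatial.transform import Rotation as Ro
s=sense(); print(Ro.from_euler('xyz',s['eef_rot']).as_matrix().round(2)); P={k:np.array(v) for k,v in optics.camera_params('wrist').items()}
print(-P['R'].T@P['t'], P['R'].round(2),P['K'],s['clock'])
```

```text
[[ 0.   -0.96  0.27]
 [ 0.    0.27  0.96]
 [-1.    0.    0.  ]]
[ 92.43227702 623.732938   373.66716623] [[ 0.27  0.96  0.  ]
 [ 0.92 -0.26  0.3 ]
 [ 0.29 -0.08 -0.95]] [[339.92913745   0.         279.54684026]
 [  0.         339.92913745 208.81212939]
 [  0.           0.           1.        ]] 0.65
```

Call:
{"fn": "servo_tool", "kwargs": {"series": [[50, -45, 0, 0, -1], [100, -90, 0, 0, -1], [150, -135, 0, 0, -1], [190, -170, 0, 0, -1], [225, -200, 0, 0, -1], [225, -200, 0, 0, -1]]}}

```text
clock: 1.4
position: [397.1, 397.5, 203.4]
eef_rot: [-2.109, 1.567, -0.818]
wrist_force: [-0.8, 0.9, 0.2]
width: 85.4
```

Run:
```python
from h import *
im,P=grab('wrist','w1.png')
for n in('band_1','cassette','receiver','post_seat','felt_pad','bowl'): find(P,'wrist',n)
for n in ('catch_left','catch_right'): find(P,'wrist',n,spot_in)
print(sense()['position'])
```

```text
wrist band_1 call 0.61 [449.2 391.3  26.1] [287. 224.]
wrist band_1 call 0.49 [435.1 328.1  25.3] [228. 228.]
wrist cassette call 0.69 [3.171e+02 5.866e+02 4.000e-01] [439.  45.]
wrist cassette call 0.59 [319.5 322.6  -1.5] [192. 123.]
wrist post_seat call 0.79 [320.9 589.   49.3] [468.  40.]
wrist post_seat call 0.76 [323.1 322.   46.8] [180. 130.]
wrist felt_pad call 0.84 [439.7 355.8  -1.4] [255. 217.]
wrist catch_left call 0.63 [294.8 569.5  30.3] [432.  19.]
wrist catch_left call 0.58 [307.2 290.3  35.2] [147. 123.]
wrist catch_left call 0.52 [556.5 206.7  40.4] [163. 350.]
wrist catch_left call 0.36 [564.2 210.   43.7] [167. 357.]
wrist catch_right call 0.66 [327.2 348.1  33.3] [211. 126.]
wrist catch_right call 0.66 [347.2 597.7  33.5] [472.  70.]
[391.35640967 403.03615791 203.52345249]
```

View pics/w1.png

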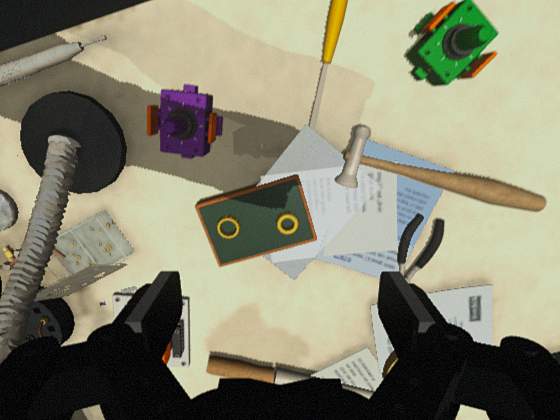

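The picture shows the bands at (228,228) and (287,224). I'll measure their bores and centres by colour.

```bash
cat >> h.py <<'E'
def rings(im,P,ctr,r=30,z=30,fn=None):
    out=[]
    for X in ctr:
        u,v=pix(P,X).astype(int); c=im[v-r:v+r,u-r:u+r]
        k=8; c=cv2.resize(c,None,fx=k,fy=k,interpolation=cv2.INTER_CUBIC)
        hsv=cv2.cvtColor(c,cv2.COLOR_RGB2HSV)
        m=cv2.inRange(hsv,(12,90,60),(35,255,255))
        cs,hi=cv2.findContours(m,cv2.RETR_CCOMP,cv2.CHAIN_APPROX_NONE)
        o=max((i for i in range(len(cs)) if hi[0][i][3]<0),key=lambda i:cv2.contourArea(cs[i]))
        ins=[cs[i] for i in range(len(cs)) if hi[0][i][3]==o]
        f=lambda q:ray(P,u-r+(q[0]+.5)/k-.5,v-r+(q[1]+.5)/k-.5,z)
        for nm,q in [('out',cs[o])]+([('in',max(ins,key=cv2.contourArea))] if ins else []):
            w_=np.array([f(p[0])[:2] for p in q]); (cx,cy),rad=cv2.minEnclosingCircle(w_.astype(np.float32))
            print(nm,round(cx,1),round(cy,1),'encl d',round(2*rad,1),'eq d',round(2*np.sqrt(cv2.contourArea(w_.astype(np.float32))/np.pi),1))
        out.append(c)
    if fn: cv2.imwrite('pics/'+fn,np.hstack(out)[:,:,::-1])
E
python3 - <<'E'
from h import *
im,P=grab('wrist')
rings(im,P,[(435,328,27),(449,391,27)],r=25,fn='r1.png')
print(sense()['position'],sense()['eef_rot'])
E
```

```text
out 433.1 328.8 encl d 28.1 eq d 26.2
in 434.4 328.2 encl d 17.4 eq d 16.1
out 446.6 391.3 encl d 26.9 eq d 24.8
in 447.8 391.1 encl d 13.6 eq d 12.6
[391.55166139 402.84551113 203.51483271] [0.89697316 1.57057738 2.19838963]
```

The band at (434.5,328.3) has the larger bore, so it is the one that fits. I'll hover over it with the fingers half closed.

Call:
{"fn": "servo_tool", "kwargs": {"series": [[15, -25, -30, 0, 0], [30, -50, -60, 0, 0], [42.3, -74, -93.5, 0, 0], [42.3, -74, -93.5, 0, 0], [42.3, -74, -93.5, 0, 0]]}}

```text
clock: 2.52
position: [434.3, 330.1, 110.7]
eef_rot: [0.016, 1.569, 1.318]
wrist_force: [-0.2, 0.5, 0.1]
width: 42.8
```

Run:
```python
from h import *
from scipy.spatial.transform import Rotation as Ro
im,P=grab('wrist','w2.png')
try: rings(im,P,[(435,328,27),(449,391,27)],r=45)
except Exception as e: print(e)
for n in('receiver','cassette','post_seat'): find(P,'wrist',n)
for n in ('catch_left',): find(P,'wrist',n,spot_in)
s=sense();print(s['position'],s['width'],Ro.from_euler('xyz',s['eef_rot']).as_matrix().round(3)[:,2])
```

```text
out 433.7 328.4 encl d 26.5 eq d 25.1
in 433.7 328.2 encl d 17.9 eq d 16.1
out 446.9 390.2 encl d 26.2 eq d 24.7
in 446.8 390.1 encl d 13.5 eq d 11.8
wrist cassette call 0.63 [3.203e+02 3.234e+02 1.000e-01] [230.  58.]
wrist post_seat call 0.77 [317.  317.9  46. ] [210.  47.]
wrist post_seat call 0.7 [556.7 181.9  58.1] [147. 396.]
wrist catch_left call 0.69 [304.  293.3  36.2] [170.  39.]
[434.40435452 329.65943097 110.91576346] 42.83922457704703 [0.266 0.964 0.002]
```

View pics/w2.png

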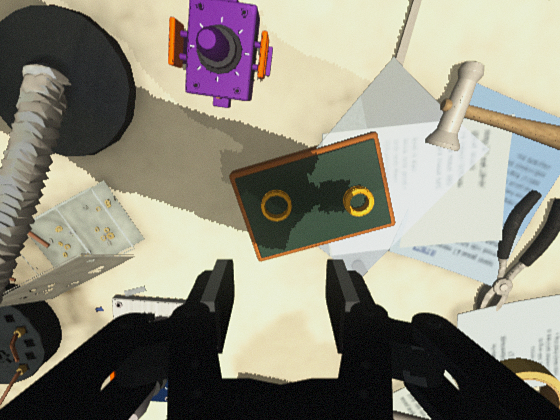

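The jaw axis already nearly matches the holder's y axis. I'll descend on band A and grip it.

Call:
{"fn": "servo_tool", "kwargs": {"series": [[-0.5, 0, -40, 0, 0], [-0.5, 0, -75, 0, 0], [-0.5, 0, -89, 0, 0], [-0.5, 0, -89, 0, 0], [-0.5, 0, -89, 0, 1], [-0.5, 0, -89, 0, 1], [-0.5, 0, -89, 0, 1], [-0.5, 0, -89, 0, 1]]}}

```text
clock: 3.78
position: [434.2, 328.4, 21.4]
eef_rot: [-0.485, 1.57, 0.815]
wrist_force: [-0.4, 0.1, -0.2]
width: -0.3
```

Run:
```python
from h import *
im,P=grab('wrist','w3.png'); print(pix(P,sense()['position']),pix(P,(434,328.3,30)))
cv2.imwrite('pics/w3c.png',cv2.resize(im[150:400,120:440,::-1],None,fx=2,fy=2))
```

```text
[278.28491645 249.30303111] [278.13085022 256.14631942]
```

View pics/w3c.png

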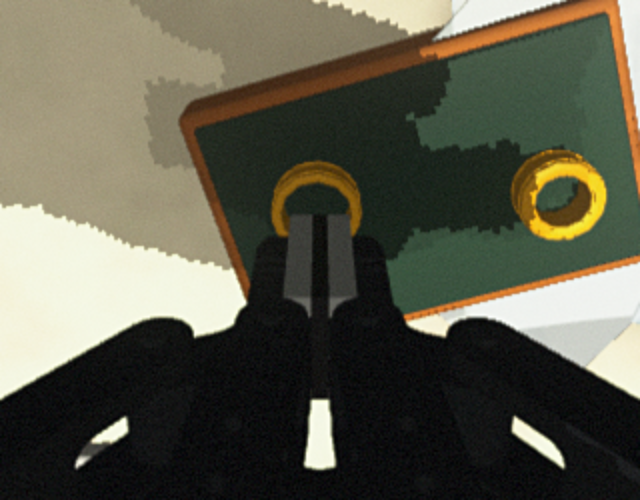

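Run:
```python
from h import *
im,P=grab('wrist')
a=np.array([.966,-.259,0])
for z in (21,30,40,50): print(z,[pix(P,np.array([434,328.3,z])+d*a).round() for d in(-11,-5,0,11)])
rings(im,P,[(447,390.5,27)],r=35)
hsv=cv2.cvtColor(im,cv2.COLOR_RGB2HSV);m=cv2.inRange(hsv,(12,90,60),(35,255,255))[225:270,250:305]
ys,xs=np.nonzero(m);print('ring A px',xs.min()+250,xs.max()+250,ys.min()+225,ys.max()+225)
s=sense();print(s['position'],s['width'],s['wrist_force'])
```

```text
21 [array([278., 230.]), array([278., 241.]), array([278., 249.]), array([279., 267.])]
30 [array([278., 237.]), array([278., 248.]), array([278., 256.]), array([278., 275.])]
40 [array([278., 245.]), array([278., 256.]), array([278., 265.]), array([278., 285.])]
50 [array([278., 254.]), array([278., 265.]), array([278., 275.]), array([278., 296.])]
out 446.1 389.8 encl d 27.5 eq d 25.3
in 445.7 389.6 encl d 12.7 eq d 10.1
ring A px 256 300 231 268
[434.02926498 328.28788095  21.16029317] -0.30805400301723496 [0.13008079 0.17947394 0.93121514]
```

The closed fingertips seem to be above the ring at full crop position (278,257) rather than around it. I'll check the tip height from the scene camera.

Run:
```python
from h import *
im,P=grab('scene'); 
for z in (20,30,40,50): print(z,pix(P,(434,328,z)))
u,v=pix(P,(434,328,40)).astype(int); print(u,v)
c=im[v-50:v+40,u-60:u+60]; cv2.imwrite('pics/s4.png',cv2.resize(c[:,:,::-1],(800,600),interpolation=cv2.INTER_CUBIC))
```

```text
20 [279.68043646 239.1390924 ]
30 [279.73974951 235.30139547]
40 [279.79953616 231.43305595]
50 [279.85980209 227.53370538]
279 231
```

View pics/s4.png

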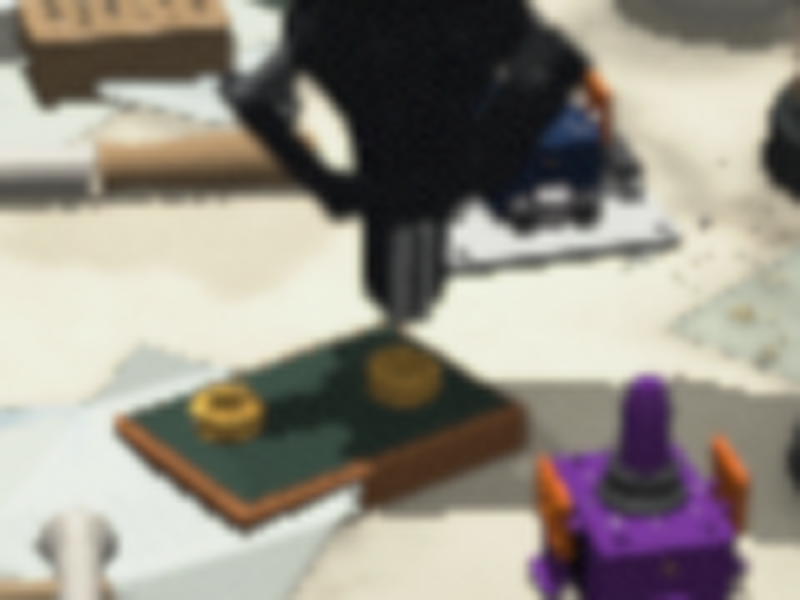

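Both views put the real fingertips at about z 49, roughly 28 mm above the reported TCP. I'll open and descend in small checked steps.

Call:
{"fn": "servo_tool", "kwargs": {"series": [[0, 0, 0, 0, 0], [0, 0, 0, 0, 0], [0, 0, -8, 0, 0], [0, 0, -15, 0, 0], [0, 0, -18, 0, 0], [0, 0, -18, 0, 0]]}}

```text
clock: 4.68
position: [433.7, 328.1, 2.6]
eef_rot: [2.531, 1.57, -2.452]
wrist_force: [-0.3, 0.1, 1.0]
width: 42.7
```

Run:
```python
from h import *
im,P=grab('scene'); iw,Pw=grab('wrist')
print(sense()['position'],sense()['wrist_force'],sense()['width'])
u,v=279,231
c=cv2.resize(im[v-30:v+30,u-40:u+40,::-1],(560,420),interpolation=cv2.INTER_CUBIC)
cv2.imwrite('pics/s5.png',np.hstack([c,iw[200:320,200:360,::-1].repeat(3,0).repeat(3,1)[:360].copy()] if 0 else [cv2.resize(c,(400,300)),cv2.resize(iw[190:310,200:360,::-1],(400,300))]))
```

```text
[433.98110326 328.30728788   3.01246768] [ 0.91816504 -0.63882841 -0.78122361] 42.76824508916384
```

View pics/s5.png

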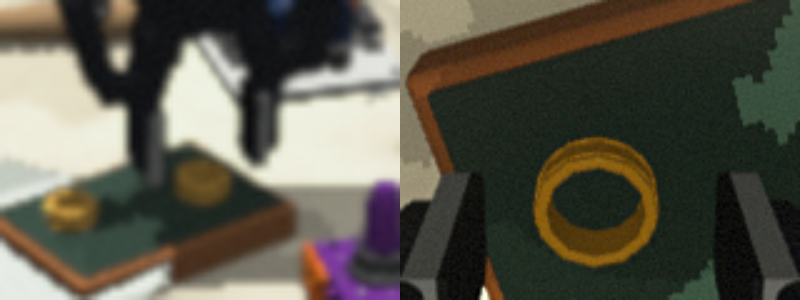

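The scene view shows the tips just above the band, and the wrist view shows the band centred between the pads. I'll go 7 mm lower and close.

Call:
{"fn": "servo_tool", "kwargs": {"series": [[0, 0, -4, 0, 0], [0, 0, -7, 0, 0], [0, 0, -7, 0, 0], [0, 0, -7, 0, 1], [0, 0, -7, 0, 1], [0, 0, -7, 0, 1], [0, 0, -7, 0, 1]]}}

```text
clock: 5.65
position: [434.0, 328.3, -3.6]
eef_rot: [-0.624, 1.57, 0.676]
wrist_force: [-0.2, -0.7, 5.6]
width: 19.5
```

Run:
```python
from h import *
im,P=grab('scene'); iw,Pw=grab('wrist')
print(sense()['position'],sense()['wrist_force'],sense()['width'])
u,v=279,231
c=im[v-30:v+30,u-40:u+40,::-1]
cv2.imwrite('pics/s6.png',np.hstack([cv2.resize(c,(400,300),interpolation=cv2.INTER_CUBIC),cv2.resize(iw[190:310,200:360,::-1],(400,300))]))
```

```text
[434.02919533 328.30807834  -3.62942212] [3.70922950e-02 3.37834350e-03 6.34248871e+00] 19.538303781245286
```

View pics/s6.png

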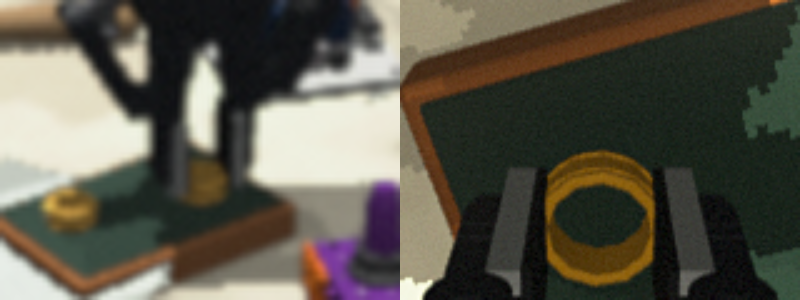

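The width of 19.5 mm and the upward force suggest I'm pinching only the bevelled top edge. I'll reopen, go 4 mm lower and regrip.

Call:
{"fn": "servo_tool", "kwargs": {"series": [[0, 0, 0, 0, 0.1], [0, 0, 0, 0, 0.1], [0, 0, -4, 0, 0.1], [0, 0, -4, 0, 0.1], [0, 0, -4, 0, 1], [0, 0, -4, 0, 1], [0, 0, -4, 0, 1], [0, 0, -4, 0, 1]]}}

```text
clock: 6.75
position: [434.3, 328.5, -7.4]
eef_rot: [-0.635, 1.57, 0.665]
wrist_force: [-0.8, 0.2, 5.1]
width: 20.4
```

Call:
{"fn": "servo_tool", "kwargs": {"series": [[0, 0, 10, 0, 1], [0, 0, 40, 0, 1], [0, 0, 80, 0, 1], [0, 0, 100, 0, 1], [0, 0, 100, 0, 1]]}}

```text
clock: 7.38
position: [435.0, 329.0, 93.8]
eef_rot: [-0.562, 1.567, 0.738]
wrist_force: [0.1, 0.9, -1.4]
width: 20.2
```

Run:
```python
from h import *
iw,Pw=grab('wrist'); find(Pw,'wrist','band_1')
s=sense();print(s['position'],s['wrist_force'],s['width'])
for n in('receiver','cassette','post_seat'): find(Pw,'wrist',n)
cv2.imwrite('pics/w7.png',np.hstack([cv2.resize(iw[190:310,200:360,::-1],(400,300)),cv2.resize(iw[:,:,::-1],(400,300))]))
```

```text
wrist band_1 call 0.93 [435.4 330.4 123.5] [281. 277.]
wrist band_1 call 0.72 [446.6 389.3  22.8] [361. 203.]
[433.74972718 327.89292095  91.81741461] [-0.13909438  0.29305732 -0.60546088] 19.959621090092362
wrist cassette call 0.75 [553.2 180.6  10.3] [158. 365.]
wrist cassette call 0.65 [320.3 323.   -2.7] [227.  54.]
wrist cassette call 0.34 [438.8 356.4   2.9] [313. 197.]
wrist post_seat call 0.95 [322.1 319.6  46.7] [210.  49.]
wrist post_seat call 0.28 [549.  519.8  -3.3] [524. 264.]
```

View pics/w7.png

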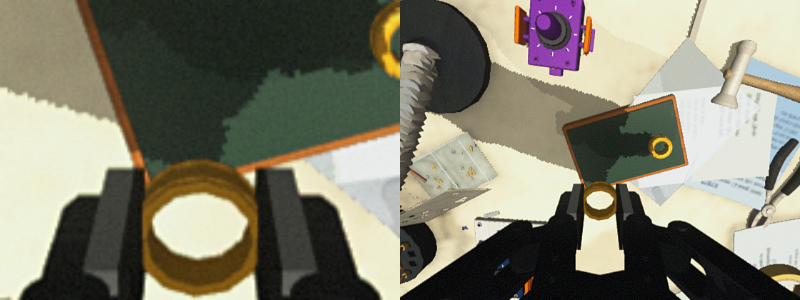

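The band is held between the pads at crop (200,225), and its centre is about 32 mm above the reported TCP. Next I'll move to a view of the holder.

Call:
{"fn": "servo_tool", "kwargs": {"series": [[0, 0, 30, 0, 1], [15, -25, 68, 0, 1], [35, -55, 68, 0, 1], [50, -80, 68, 0, 1], [60, -95, 68, 0, 1], [66, -103, 68, 0, 1], [66, -103, 68, 0, 1]]}}

```text
clock: 8.5
position: [499.9, 225.4, 159.7]
eef_rot: [1.388, 1.57, 2.688]
wrist_force: [0.2, -0.6, -0.1]
width: 20.3
```

Run:
```python
from h import *
iw,Pw=grab('wrist','w8.png')
s=sense();print(s['clock'],s['position'],s['wrist_force'],s['width'])
for n in('receiver','cassette','post_seat','band_1'): find(Pw,'wrist',n)
for n in ('catch_left','catch_right'): find(Pw,'wrist',n,spot_in)
# segmentation: blue holder, orange catches
hsv=cv2.cvtColor(iw,cv2.COLOR_RGB2HSV)
for nm,lo,hi in(('blue',(105,90,25),(125,255,255)),('orange',(5,150,80),(16,255,255))):
    m=cv2.inRange(hsv,lo,hi); n,l,st,ct=cv2.connectedComponentsWithStats(m)
    for i in range(1,n):
        if st[i,4]>60: print(nm,st[i],ct[i].round(1),ray(Pw,*ct[i],42).round(1))
cv2.imwrite('pics/w8v.png',iw[:,:,::-1])
```

```text
8.55 [499.45709986 226.25446622 159.80917796] [0.04752865 1.09937154 0.17956466] 20.504460812400723
wrist post_seat call 0.73 [557.7 182.7  54.9] [250. 269.]
wrist band_1 call 0.83 [498.8 225.5 194.3] [278. 280.]
wrist band_1 call 0.73 [448.1 389.4  26.2] [451.  80.]
wrist catch_left call 0.5 [416.  465.   18.8] [535.  13.]
wrist catch_left call 0.42 [547.3 208.3  43.7] [275. 247.]
wrist catch_right call 0.9 [538.6 154.1  38.8] [216. 251.]
blue [226 224  48  48 829] [244.6 242.5] [536.5 182.6  42. ]
blue [262 270   9  15  78] [266.5 278. ] [577.  191.7  42. ]
orange [ 331   14  152  132 1750] [401.2  78. ] [435.  344.2  42. ]
orange [213 236   9  36 163] [216.7 253.1] [539.7 154.5  42. ]
orange [278 240   6  15  64] [280.7 247.5] [550.2 213.2  42. ]
```

View pics/w8v.png

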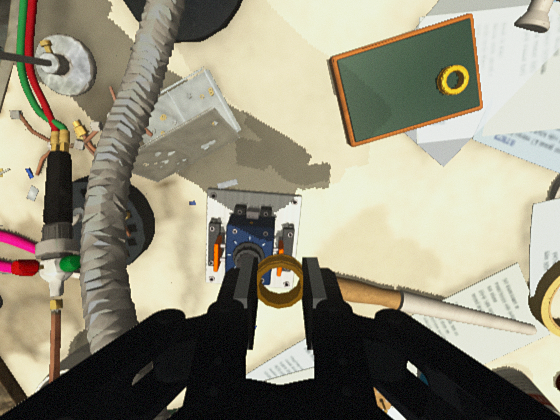

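The view shows the receiver plate at about (207–300, 187–290), turned slightly in the image, and the lamp neck on the left around x 110. I'll fit the plate edges for position and yaw.

Run:
```python
from h import *
im=cv2.imread('pics/w8.png'); 
hsv=cv2.cvtColor(im,cv2.COLOR_BGR2HSV)
np.set_printoptions(linewidth=250)
for r in(225,255,275): print(r,'S',hsv[r,200:214,1],hsv[r,290:306,1],'V',hsv[r,200:214,2],hsv[r,290:306,2])
for c in(230,260,285): print(c,'S',hsv[178:202,c,1],'V',hsv[178:202,c,2])
P=optics.camera_params('wrist');print({k:np.array(v).tolist() for k,v in P.items()})
```

```text
225 S [52 51 51 49 46 47 38 10 18 32 19 34 27 23] [41 38 38 32 25 11 10  8 19 37 27 26 29 22 27 23] V [229 232 231 232 232 233 208 245 193  95  80  90  86  89] [ 74  68  68  88 214 241 241 242 226 215 242 241 238 241 240 240]
255 S [ 52  48  51  53  58  59  22  16  17  28  18  21  20 129] [41 13 15 11  7 16 36 31 25 27 24 30 28 29 30 32] V [229 227 228 228 224 198 194 244 120  73  83  85  78 107] [ 74  95 223 248 244 220 224 241 241 242 241 241 244 245 244 245]
275 S [51 54 55 53 59 44 15 14 13 15 21 22 24 22] [ 14  12  13  18  35  29  67 165 225 210 205 216 209 109  41  38] V [212 214 217 215 220 205 233 239 237 236 234 233 225 234] [234 235 238 218 235 249 209 141 120 129 133 138 123  42  31  34]
230 S [59 64 16  7  4  8  5  9 34 64 76 62 37 16 30 22 37 24 24 21 26 26 32 28] V [150 151 174 188 190 192 191 189 159 135 138  94  76 109 129 137 138 136 140 135 139 137 136 136]
260 S [64 57 59 60 58 63 62 58 56 64 57 60 63 59 44 32 17 26 29 32 23 25 30 28] V [152 151 150 156 154 154 153 155 154 148 156 154 137 104  75 105 133 140 134 135 132 134 136 135]
285 S [64 59 54 55 58 63 59 58 58 62 63 60 56 64 60 58 32 25 23 25 28 18 23 28] V [132 151 160 157 158 155 151 153 154 152 158 152 155 159 157 118  80 104 132 143 147 138 144 145]
{'K': [[339.9291374456884, 0.0, 279.5468402560277], [0.0, 339.9291374456884, 208.81212939323888], [0.0, 0.0, 1.0]], 'R': [[0.2673725573784421, 0.9635931460805022, 0.00040544740120742397], [0.9177888686458799, -0.2547911773598476, 0.30454071735861793], [0.29355665236991424, -0.08105371531438924, -0.9524992320643135]], 't': [-352.0290405540955, -427.4748457465076, 209.8461544419942]}
```

Run:
```python
from h import *
from scipy.optimize import least_squares
P={k:np.array(v,float) for k,v in optics.camera_params('wrist').items()}
L=[ray(P,u,v,8)[:2] for u,v in((206.5,225),(205.8,255),(205.3,275))]
R=[ray(P,u,v,8)[:2] for u,v in((298.7,225),(295.3,255),(293,275))]
T=[ray(P,u,v,8)[:2] for u,v in((230,190.9),(260,193),(285,195))]
def f(p):
    ax=np.array([np.cos(p[2]),np.sin(p[2])]);ay=np.array([-ax[1],ax[0]]);c=p[:2]
    return [ (q-c)@ay+47 for q in L]+[(q-c)@ay-47 for q in R]+[(q-c)@ax+52 for q in T]
r=least_squares(f,[552,181,-.2]);print(r.x,np.degrees(r.x[2]),r.fun.round(1))
# post tip / catches check: predicted pixels
c=r.x[:2];ax=np.array([np.cos(r.x[2]),np.sin(r.x[2])]);ay=np.array([-ax[1],ax[0]])
print('rcatch top',pix(P,[*(c-31*ay),52]),pix(P,[*(c-26*ay),52]),'lcatch',pix(P,[*(c+29*ay),52]),'tip',pix(P,[*c,84]))
im,Pt=grab('top')
find(Pt,'top','receiver');find(Pt,'top','cassette');find(Pt,'top','post_seat')
```

```text
[ 5.50341980e+02  1.82628604e+02 -3.52759168e-01] -20.211611513997198 [ 0.8  0.6  0.4 -0.4 -0.6 -0.8  0.2 -0.1 -0.1]
rcatch top [213.2027542  258.21084154] [218.75847748 258.62297171] lcatch [279.56935576 263.13399505] tip [244.06687969 278.46220977]
top receiver call 0.68 [548.  177.9  -0.8] [309. 201.]
top cassette call 0.84 [325.7 590.3   1.4] [174. 271.]
top cassette call 0.59 [321.  323.3  -1.1] [262. 273.]
top post_seat call 0.88 [320.  322.9  48.5] [261. 273.]
top post_seat call 0.67 [325.6 586.4  45.4] [172. 270.]
```

Call:
{"fn": "servo_tool", "kwargs": {"series": [[5, -4, -35, -4.7, 1], [10, -8, -60, -4.7, 1], [20, -17, -70, -4.7, 1], [25, -21, -70, -4.7, 1], [28, -24, -70, -4.7, 1], [28, -24, -70, -4.7, 1]]}}

```text
clock: 9.8
position: [528.8, 201.2, 90.9]
eef_rot: [-0.726, 1.569, 0.491]
wrist_force: [-0.2, 0.6, 0.6]
width: 20.3
```

Run:
```python
from h import *
iw,Pw=grab('wrist','w9.png')
s=sense();print(s['clock'],s['position'],s['wrist_force'],s['width'],s['effort'].round(1) if hasattr(s['effort'],'round') else s['effort'])
for n in('receiver','cassette','post_seat','band_1'): find(Pw,'wrist',n)
try: rings(iw,Pw,[(528,201,123)],r=40,z=128)
except Exception as e: print(e)
hsv=cv2.cvtColor(iw,cv2.COLOR_RGB2HSV)
m=cv2.inRange(hsv,(5,150,60),(16,255,255)); n,l,st,ct=cv2.connectedComponentsWithStats(m)
for i in range(1,n):
    if st[i,4]>60: print(st[i],ct[i].round(1))
P=Pw;c=np.array([550.3,182.6]);a=-.3528;ax=np.array([np.cos(a),np.sin(a)]);ay=np.array([-ax[1],ax[0]])
for sgn in(1,-1): print([pix(P,[*(c+sgn*y*ay+x*ax),52]).round(1).tolist() for y in(27,31) for x in(-14,14)])
print('tip',pix(P,[*c,84]), 'seat',pix(P,[*c,54]))
```

```text
9.85 [528.35593744 201.54772767  90.79923863] [-0.36095312  0.09099395  0.40967147] 19.830562422640316 [  0.4 -52.   -1.3 -10.4   0.    0.    0. ]
wrist cassette call 0.73 [550.  180.7   9.7] [264. 238.]
wrist post_seat call 0.92 [558.8 183.3  52.2] [269. 272.]
wrist band_1 call 0.65 [526.5 200.7 121.2] [275. 273.]
out 527.3 202.4 encl d 27.4 eq d 24.6
in 526.2 203.0 encl d 16.8 eq d 14.2
[ 359    0  201   99 1658] [432.2  55.7]
[217 232  11  48 389] [222.  254.9]
[301 232   9  26 185] [304.6 245.1]
[[303.9, 242.4], [303.1, 279.7], [309.9, 242.4], [308.9, 279.7]]
[[222.9, 242.6], [225.1, 279.9], [216.9, 242.6], [219.3, 279.9]]
tip [261.45664305 286.0662774 ] seat [263.64692872 262.81365643]
```

The predicted catch pixels match within a pixel. I'll move over the post slowly because of the lamp.

Call:
{"fn": "servo_tool", "kwargs": {"series": [[5, -4, 0, 0, 1], [9, -8, 0, 0, 1], [13, -12, 0, 0, 1], [17, -15, 0, 0, 1], [20, -18, 0, 0, 1], [22, -19.3, 0, 0, 1], [22, -19.3, 0, 0, 1]]}}

```text
clock: 10.92
position: [550.1, 181.9, 90.0]
eef_rot: [0.154, 1.571, 1.372]
wrist_force: [-1.2, 0.0, -0.3]
width: 20.1
```

Run:
```python
from h import *
iw,P=grab('wrist','w10.png')
s=sense();print(s['clock'],s['position'],s['wrist_force'],s['width'],np.round(s['effort'],1))
for n in('post_seat','band_1','cassette'): find(P,'wrist',n)
hsv=cv2.cvtColor(iw,cv2.COLOR_RGB2HSV)
m=cv2.inRange(hsv,(5,150,60),(16,255,255)); n,l,st,ct=cv2.connectedComponentsWithStats(m)
for i in range(1,n):
    if st[i,4]>60: print(st[i],ct[i].round(1))
c=np.array([550.3,182.6]);a=-.3528;ax=np.array([np.cos(a),np.sin(a)]);ay=np.array([-ax[1],ax[0]])
for sgn in(1,-1): print([pix(P,[*(c+sgn*y*ay+x*ax),52]).round(1).tolist() for y in(27,31) for x in(-14,14)])
# see what's in bore
print('tip',pix(P,[*c,84]),'bandtop ctr',pix(P,[550,182,128]))
cv2.imwrite('pics/w10c.png',cv2.resize(iw[200:320,200:360,::-1],(800,600),interpolation=cv2.INTER_CUBIC))
```

```text
10.975 [549.89968263 182.06837394  89.99560241] [-0.01082864  1.18371834 -0.68893642] 20.335918347867107 [  0.2 -53.2  -1.6 -10.9   0.    0.    0. ]
wrist post_seat call 0.63 [559.1 184.1  57.7] [287. 240.]
wrist band_1 call 0.57 [549.8 184.6 120. ] [283. 274.]
wrist cassette call 0.96 [555.6 181.1   8.2] [280. 212.]
[ 395    0  159   57 1297] [454.4  26.1]
[231 197  11  48 397] [235.6 220. ]
[317 197  10  47 373] [321.6 219.7]
[[321.8, 204.6], [320.3, 244.8], [328.0, 204.6], [326.3, 244.8]]
[[237.5, 204.7], [239.1, 244.9], [231.2, 204.7], [233.1, 244.9]]
tip [279.69174457 245.05386006] bandtop ctr [278.24347289 285.53792869]
```

View pics/w10c.png

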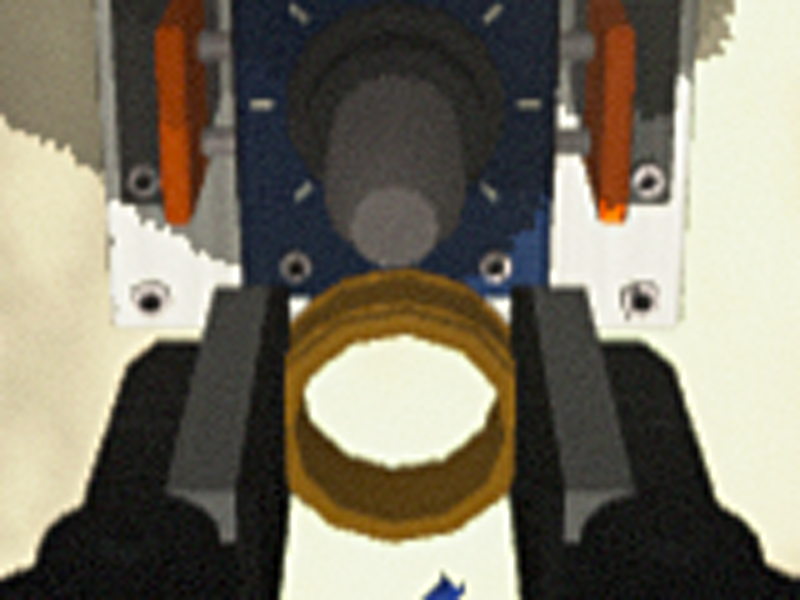

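The lamp was not touched. The crop shows the catches symmetric about column 395, the post tip at (395,228) and the band bore at about (400,425). I'll correct −0.9 mm in y and lower onto the taper.

Call:
{"fn": "servo_tool", "kwargs": {"series": [[0.1, -0.9, -15, 0, 1], [0.1, -0.9, -28, 0, 1], [0.1, -0.9, -34, 0, 1], [0.1, -0.9, -38, 0, 1], [0.1, -0.9, -41, 0, 1], [0.1, -0.9, -41, 0, 1]]}}

```text
clock: 11.88
position: [550.1, 181.1, 49.0]
eef_rot: [-0.375, 1.571, 0.843]
wrist_force: [-0.5, -0.1, 0.3]
width: 20.1
```

Call:
{"fn": "servo_tool", "kwargs": {"series": [[0, 0, -3, 0, 1], [0, 0, -6, 0, 1], [0, 0, -9, 0, 1], [0, 0, -9, 0, 1]]}}

```text
clock: 12.38
position: [549.9, 181.0, 39.7]
eef_rot: [2.229, 1.57, -2.836]
wrist_force: [-0.2, 0.9, 0.6]
width: 20.5
```

Call:
{"fn": "servo_tool", "kwargs": {"series": [[0, 0, -3, 0, 1], [0, 0, -6, 0, 1], [0, 0, -8, 0, 1], [0, 0, -8, 0, 1]]}}

```text
clock: 12.88
position: [549.9, 181.0, 31.8]
eef_rot: [2.137, 1.57, -2.928]
wrist_force: [-0.9, 0.2, -0.3]
width: 20.5
```

Call:
{"fn": "servo_tool", "kwargs": {"series": [[0, 0, -1.5, 0, 1], [0, 0, -3, 0, 1], [0, 0, -3, 0, 1]]}}

```text
clock: 13.25
position: [550.0, 181.0, 28.9]
eef_rot: [1.94, 1.571, -3.125]
wrist_force: [-0.4, -0.8, 0.5]
width: 20.6
```

Run:
```python
from h import *
iw,P=grab('wrist','w11.png'); s=sense(); print(s['position'],s['wrist_force'],s['ft_torque'])
find(P,'wrist','band_1')
hsv=cv2.cvtColor(iw,cv2.COLOR_RGB2HSV); m=cv2.inRange(hsv,(12,90,60),(35,255,255))[225:320,250:315]
ys,xs=np.nonzero(m);print('ring px',xs.min()+250,xs.max()+250,ys.min()+225,ys.max()+225)
```

```text
[550.04256574 181.03619353  28.97372318] [-0.15148247 -0.14017492  0.04475143] [ 0.03881315 -0.0349018  -0.05165687]
wrist band_1 call 0.89 [548.1 183.   60.6] [281. 274.]
ring px 257 302 253 301
```

Call:
{"fn": "servo_tool", "kwargs": {"series": [[0, 0, 0, 0, 0.3], [0, 0, 0, 0, 0], [0, 0, 0, 0, 0], [0, 0, 30, 0, 0], [-20, 15, 80, 0, 0], [-40, 30, 100, 0, 0], [-40, 30, 100, 0, 0]]}}

```text
clock: 14.22
position: [509.6, 213.3, 130.7]
eef_rot: [-0.367, 1.567, 0.855]
wrist_force: [-0.4, -0.1, -0.6]
width: 42.8
```

Run:
```python
from h import *
c=np.array([550.3,182.]);
for cam in('wrist','scene','top'):
    iw,P=grab(cam,cam+'12.png'); find(P,cam,'band_1')
    u,v=pix(P,[*c,64]).astype(int); print('pred seat top',pix(P,[*c,64]).round(1),'bottom',pix(P,[*c,54]).round(1),'high',pix(P,[*c,87]).round(1))
    r=30
    hsv=cv2.cvtColor(iw,cv2.COLOR_RGB2HSV); m=cv2.inRange(hsv,(15,110,60),(35,255,255))
    n,l,st,ct=cv2.connectedComponentsWithStats(m)
    for i in range(1,n):
        if st[i,4]>8 and abs(ct[i]-[u,v]).max()<r: print(st[i],ct[i].round(1))
print(sense()['position'])
```

```text
wrist band_1 call 0.93 [448.5 391.8  23.6] [476.  42.]
wrist band_1 call 0.73 [550.  180.8  56.2] [258. 267.]
pred seat top [258.5 271.3] bottom [259.2 265.3] high [256.7 286.8]
[243 254  31  28 353] [258.5 263.7]
scene band_1 call 0.65 [451.3 394.7  28.1] [251. 242.]
scene band_1 call 0.59 [550.9 178.5  58.7] [299. 191.]
pred seat top [298.3 189.4] bottom [298.2 192.9] high [298.6 181.1]
[295 190   7   5  28] [297.8 192.4]
top band_1 call 0.51 [448.8 389.3  25. ] [241. 230.]
pred seat top [309.5 196.3] bottom [309.2 197. ] high [310.  194.6]
[300 167   6   6  12] [302.7 169.8]
[331 174   8   3  12] [334.6 175.1]
[510.28912707 209.81730528 127.9522769 ]
```

The band is seated: the gold blob is at scene rows 190–194, against 189–193 predicted at the seat and about 181 if it had stuck on the taper. Now the tight band.

Call:
{"fn": "servo_tool", "kwargs": {"series": [[-15, 40, 0, 0, 0], [-30, 85, 0, 0, 0], [-45, 130, -10, 0, 0], [-58, 165, -30, 0, 0], [-63.1, 179.1, -50, 0, 0], [-63.1, 179.1, -90, 0, 0], [-63.1, 179.1, -115, 0, 0], [-63.1, 179.1, -115, 0, 0]]}}

```text
clock: 15.52
position: [446.5, 386.8, 11.4]
eef_rot: [2.955, 1.565, -2.112]
wrist_force: [0.6, 0.1, -0.2]
width: 42.9
```

Run:
```python
from h import *
iw,P=grab('wrist','w13.png'); s=sense(); print(s['clock'],s['position'],s['wrist_force'],s['width'])
rings(iw,P,[(447,390,27)],r=40); print(pix(P,s['position']))
find(P,'wrist','band_1')
```

```text
15.575 [447.32457159 388.03077177  12.96215025] [-0.04645938  0.95026685 -0.28037823] 42.81787683848429
out 446.5 391.7 encl d 26.5 eq d 24.7
in 446.1 391.9 encl d 13.3 eq d 10.9
[280.95586133 251.33266606]
wrist band_1 call 0.67 [447.3 392.8  26.5] [290. 260.]
```

Call:
{"fn": "servo_tool", "kwargs": {"series": [[0, 1, -8, 0, 0], [0, 1, -15, 0, 0], [0, 1, -22, 0, 0], [0, 1, -22, 0, 0], [0, 1, -22, 0, 1], [0, 1, -22, 0, 1], [0, 1, -22, 0, 1], [0, 1, -22, 0, 1]]}}

```text
clock: 16.62
position: [447.3, 391.5, -7.3]
eef_rot: [-0.438, 1.57, 0.78]
wrist_force: [0.1, -0.1, 5.8]
width: 19.2
```

Gripped. I'll lift, then refine the bowl position and check the thin rod near it.

Call:
{"fn": "servo_tool", "kwargs": {"series": [[0, 0, 20, 0, 1], [0, 0, 60, 0, 1], [15, -20, 110, 0, 1], [40, -50, 140, 0, 1], [70, -85, 140, 0, 1], [100, -115, 140, 0, 1], [130, -150, 140, 0, 1], [155, -190, 140, 0, 1], [175, -225, 140, 0, 1], [190, -250, 140, 0, 1]]}}

```text
clock: 17.88
position: [638.0, 138.3, 133.0]
eef_rot: [-2.058, 1.569, -0.842]
wrist_force: [-0.1, 0.3, -0.8]
width: 19.1
```

Run:
```python
from h import *
s=sense(); print(s['clock'],s['position'],s['wrist_force'],s['width'])
iw,P=grab('wrist','w14.png'); find(P,'wrist','bowl'); find(P,'wrist','band_1')
it,Pt=grab('top','t14.png'); find(Pt,'top','bowl')
Ps={k:np.array(v,float) for k,v in optics.camera_params('scene').items()}
for (u,v) in((658,145),(640,235),(630,330)):
    U,V=120+u*.375,120+v*.375
    print([(z,*ray(Pt,U,V,z)[:2].astype(int),*((pix(Ps,ray(Pt,U,V,z))-[120,130])/[.4,.4167]).astype(int)) for z in (0,50,100,150,200,250)])
```

```text
17.875 [637.95772194 138.25980117 133.03464759] [-0.0660571   0.33991112 -0.76274263] 19.10709308482137
wrist bowl call 0.76 [661.9 -21.2   1.4] [136. 266.]
wrist band_1 call 0.64 [636.7 139.9 162.8] [280. 273.]
wrist band_1 call 0.53 [549.1 181.7  55.6] [293.  68.]
top bowl call 0.54 [663.4 -21.6  -1.4] [372. 167.]
[(0, np.int64(638), np.int64(-4), np.int64(520), np.int64(130)), (50, np.int64(624), np.int64(5), np.int64(524), np.int64(98)), (100, np.int64(611), np.int64(14), np.int64(528), np.int64(63)), (150, np.int64(597), np.int64(24), np.int64(532), np.int64(27)), (200, np.int64(584), np.int64(34), np.int64(537), np.int64(-11)), (250, np.int64(570), np.int64(44), np.int64(542), np.int64(-51))]
[(0, np.int64(528), np.int64(18), np.int64(570), np.int64(166)), (50, np.int64(518), np.int64(27), np.int64(574), np.int64(131)), (100, np.int64(509), np.int64(36), np.int64(578), np.int64(94)), (150, np.int64(499), np.int64(45), np.int64(582), np.int64(55)), (200, np.int64(490), np.int64(54), np.int64(586), np.int64(13)), (250, np.int64(480), np.int64(63), np.int64(591), np.int64(-29))]
[(0, np.int64(416), np.int64(32), np.int64(637), np.int64(205)), (50, np.int64(410), np.int64(41), np.int64(640), np.int64(167)), (100, np.int64(404), np.int64(49), np.int64(643), np.int64(127)), (150, np.int64(399), np.int64(58), np.int64(646), np.int64(85)), (200, np.int64(393), np.int64(66), np.int64(650), np.int64(41)), (250, np.int64(388), np.int64(75), np.int64(654), np.int64(-5))]
```

Call:
{"fn": "servo_tool", "kwargs": {"series": [[15, -20, 0, 0, 1], [25, -55, 0, 0, 1], [25.5, -95, 0, 0, 1], [25.5, -130, 0, 0, 1], [25.5, -155, 0, 0, 1], [25.5, -161.7, 0, 0, 1], [25.5, -161.7, 0, 0, 1]]}}

```text
clock: 19.0
position: [662.3, -18.6, 132.3]
eef_rot: [0.307, 1.569, 1.526]
wrist_force: [-0.7, 0.8, -0.5]
width: 19.2
```

Run:
```python
from h import *
s=sense(); print(s['clock'],s['position'],s['wrist_force'],s['width'])
iw,P=grab('wrist','w15.png'); find(P,'wrist','bowl'); find(P,'wrist','bowl',spot_in);find(P,'wrist','band_1')
```

```text
19.0 [662.32999198 -18.55357738 132.27106229] [-0.74155828  0.78820881 -0.48701766] 19.190127145453047
wrist bowl call 0.92 [661.6 -20.8   2.3] [276. 190.]
wrist bowl call 0.94 [667.7 -22.3  18.9] [277. 202.]
```

Centred over the bowl. I'll lower to just inside the rim, release gently and rise.

Call:
{"fn": "servo_tool", "kwargs": {"series": [[0, 0, -50, 0, 1], [0, 0, -90, 0, 1], [0, 0, -106, 0, 1], [0, 0, -106, 0, 1], [0, 0, -106, 0, 0.3], [0, 0, -106, 0, 0.3], [0, 0, -106, 0, 0.3], [0, 0, -60, 0, 0.3], [0, 0, 0, 0, 0.3], [0, 0, 0, 0, -0.5]]}}

```text
clock: 20.45
position: [666.9, -20.1, 138.1]
eef_rot: [-1.143, 1.559, 0.074]
wrist_force: [0.3, 0.4, 0.0]
width: 46.9
```

Run:
```python
from h import *
s=sense(); print(s['clock'],s['position'],s['wrist_force'],s['width'])
iw,P=grab('wrist','w16.png'); find(P,'wrist','bowl'); find(P,'wrist','band_1')
hsv=cv2.cvtColor(iw,cv2.COLOR_RGB2HSV); m=cv2.inRange(hsv,(15,110,60),(35,255,255))
n,l,st,ct=cv2.connectedComponentsWithStats(m)
for i in range(1,n):
    if st[i,4]>40: print(st[i],ct[i].round(1),ray(P,*ct[i],12).round(0))
```

```text
20.45 [666.88424839 -20.1429924  138.06376764] [0.33107441 0.38582897 0.04021988] 46.94413804069487
wrist bowl call 0.73 [660.8 -19.8   1.8] [276. 180.]
wrist band_1 call 0.7 [665.9 -23.4   8.9] [274. 189.]
[ 53   0  17  24 234] [60.6 10.5] [ 476. -127.   12.]
[555  12   5  18  44] [557.4  20.8] [616. 230.  12.]
[ 77 139  31  23 147] [ 92.1 151.4] [ 579. -159.   12.]
[266 175  25  27 370] [278.  188.3] [666. -20.  12.]
[554 175   6  20  70] [557.5 186.6] [752. 216.  12.]
[217 305 115  69 511] [272.  340.1] [818. -83.  12.]
[143 400  21  16 113] [153.1 407.7] [ 857. -242.   12.]
```

Band B is in the bowl, seen at (666,−20). Returning to the holder with the jaws fully open.

Call:
{"fn": "servo_tool", "kwargs": {"series": [[0, 20, 0, 0, -1], [0, 55, 0, 0, -1], [-8, 95, 0, 0, -1], [-30, 130, 0, 0, -1], [-60, 160, 0, 0, -1], [-90, 185, 0, 0, -1], [-108, 198, 0, 0, -1], [-112.4, 201.6, -20, 0, -1], [-112.4, 201.6, -50, 0, -1], [-112.4, 201.6, -50, 0, -1]]}}

```text
clock: 21.85
position: [547.0, 181.8, 79.4]
eef_rot: [2.178, 1.564, -2.885]
wrist_force: [0.2, -0.3, -0.2]
width: 85.4
```

Run:
```python
from h import *
s=sense(); print(s['clock'],s['position'],s['wrist_force'],s['width'])
iw,P=grab('wrist','w17.png'); find(P,'wrist','band_1')
hsv=cv2.cvtColor(iw,cv2.COLOR_RGB2HSV)
m=cv2.inRange(hsv,(5,150,60),(16,255,255)); n,l,st,ct=cv2.connectedComponentsWithStats(m)
for i in range(1,n):
    if st[i,4]>100: print(st[i],ct[i].round(1))
c=np.array([550.1,182.1]);a=-.3528;ax=np.array([np.cos(a),np.sin(a)]);ay=np.array([-ax[1],ax[0]])
for sgn in(1,-1): print([pix(P,[*(c+sgn*y*ay+x*ax),52]).round(1).tolist() for y in(27,31) for x in(-14,14)])
```

```text
21.85 [547.02189438 181.7767868   79.44069816] [ 0.2042773  -0.34988504 -0.15419489] 85.44248600269026
wrist band_1 call 0.67 [547.9 182.5  59.2] [280. 237.]
[ 402    0  158   62 1401] [462.2  29.2]
[231 206  11  50 428] [235.9 230.1]
[320 206  12  50 413] [325.5 230.1]
[[324.9, 214.4], [323.1, 256.0], [331.4, 214.4], [329.3, 256.0]]
[[236.9, 214.2], [238.5, 255.8], [230.3, 214.2], [232.2, 255.8]]
```

Both catches span identical rows (206–256) and are centred at column 281, so yaw and centring are good. Descending.

Call:
{"fn": "servo_tool", "kwargs": {"series": [[0, 0, -25, 0, -1], [0, 0, -45, 0, -1], [0, 0, -60, 0, -1], [0, 0, -70, 0, -1], [0, 0, -76, 0, -1], [0, 0, -76, 0, -1]]}}

```text
clock: 22.7
position: [550.1, 181.1, 6.0]
eef_rot: [1.563, 1.571, 2.781]
wrist_force: [1.0, 0.3, -0.8]
width: 85.3
```

Call:
{"fn": "servo_tool", "kwargs": {"series": [[0, 0, -3, 0, -1], [0, 0, -6, 0, -1], [0, 0, -8, 0, -1], [0, 0, -8, 0, -1]]}}

```text
clock: 23.2
position: [549.9, 181.0, -2.1]
eef_rot: [2.29, 1.571, -2.775]
wrist_force: [-0.1, -0.1, -0.1]
width: 85.2
```

Call:
{"fn": "servo_tool", "kwargs": {"series": [[0, 0, 0, 0, -0.6], [0, 0, 0, 0, -0.4], [0, 0, 0, 0, -0.3], [0, 0, 0, 0, 0], [0, 0, 0, 0, 1], [0, 0, 0, 0, 1], [0, 0, 0, 0, 1], [0, 0, 0, 0, 1]]}}

```text
clock: 24.2
position: [550.5, 181.2, 0.3]
eef_rot: [-1.149, 1.569, 0.069]
wrist_force: [-3.7, -0.9, 19.1]
width: 48.4
```

Run:
```python
from h import *
s=sense(); print(s['clock'],s['position'],s['wrist_force'],s['ft_torque'],s['width'])
iw,P=grab('wrist','w18.png'); find(P,'wrist','band_1'); find(P,'wrist','cassette')
hsv=cv2.cvtColor(iw,cv2.COLOR_RGB2HSV)
m=cv2.inRange(hsv,(5,150,60),(16,255,255)); n,l,st,ct=cv2.connectedComponentsWithStats(m)
for i in range(1,n):
    if st[i,4]>50: print(st[i],ct[i].round(1))
```

```text
24.2 [5.50495475e+02 1.81171507e+02 2.63243375e-01] [-3.66306033 -0.87868808 19.09433149] [-0.22733824  0.78013808 -0.0036871 ] 48.36313089824468
wrist band_1 call 0.6 [547.7 179.4  57.2] [271. 307.]
wrist cassette call 0.84 [554.5 179.7   9.1] [278. 264.]
[ 474    0   86   30 1041] [511.2  11.4]
[215 250  16  80 768] [223.5 289.4]
[329 250  16  80 797] [335.2 289.4]
```

The catches are fully in: 48.4 mm, the same −3.5 mm reading offset as on the bands against 52 mm actual. Lifting slowly.

Call:
{"fn": "servo_tool", "kwargs": {"series": [[0, 0, 3, 0, 1], [0, 0, 7, 0, 1], [0, 0, 12, 0, 1], [0, 0, 18, 0, 1], [0, 0, 25, 0, 1], [0, 0, 25, 0, 1]]}}

```text
clock: 25.1
position: [550.6, 181.3, 23.7]
eef_rot: [-0.747, 1.569, 0.47]
wrist_force: [-0.4, -0.0, -2.4]
width: 47.5
```

Run:
```python
from h import *
s=sense(); print(s['clock'],s['position'],s['wrist_force'],s['ft_torque'],s['width'])
iw,P=grab('wrist','w19.png'); find(P,'wrist','band_1'); find(P,'wrist','cassette');find(P,'wrist','receiver')
hsv=cv2.cvtColor(iw,cv2.COLOR_RGB2HSV)
m=cv2.inRange(hsv,(5,150,60),(16,255,255)); n,l,st,ct=cv2.connectedComponentsWithStats(m)
for i in range(1,n):
    if st[i,4]>50: print(st[i],ct[i].round(1))
```

```text
25.1 [550.5967148  181.25761252  23.69945798] [-0.37949116 -0.003761   -2.35885885] [ 0.01523892 -0.02529079  0.02509101] 47.50451998105329
wrist band_1 call 0.58 [549.6 181.7  81.6] [278. 310.]
wrist cassette call 0.88 [553.5 180.2  31.3] [278. 261.]
[ 447    0  113   39 1238] [490.8  16.2]
[215 249  16  81 739] [223.9 288.1]
[329 249  16  81 760] [334.8 288.2]
```

Call:
{"fn": "servo_tool", "kwargs": {"series": [[0, 0, 10, 0, 1], [0, 0, 25, 0, 1], [0, 0, 40, 0, 1], [0, 0, 55, 0, 1], [0, 0, 67, 0, 1], [0, 0, 74, 0, 1], [0, 0, 78, 0, 1], [0, 0, 78, 0, 1], [0, 0, 78, 0, 1], [0, 0, 78, 0, 1]]}}

```text
clock: 26.55
position: [549.8, 180.9, 100.6]
eef_rot: [2.247, 1.57, -2.818]
wrist_force: [-0.9, -0.5, -3.4]
width: 47.4
```

Run:
```python
from h import *
s=sense(); print(s['clock'],s['position'],s['wrist_force'],s['ft_torque'],s['width'],np.abs(s['dq']).max())
for cam in('wrist','scene','top'):
    iw,P=grab(cam,cam+'20.png'); find(P,cam,'band_1'); find(P,cam,'cassette'); find(P,cam,'bowl')
    if cam=='wrist':
        hsv=cv2.cvtColor(iw,cv2.COLOR_RGB2HSV)
        m=cv2.inRange(hsv,(5,150,60),(16,255,255)); n,l,st,ct=cv2.connectedComponentsWithStats(m)
        for i in range(1,n):
            if st[i,4]>50: print(st[i],ct[i].round(1))
```

```text
26.55 [549.78553044 180.94223395 100.61936624] [-0.8710786  -0.48550999 -3.35352714] [-0.01307    -0.05087563  0.04613905] 47.42091202551445 0.003768725710914436
wrist band_1 call 0.93 [551.6 182.  161.6] [282. 321.]
wrist cassette call 0.67 [551.3 180.3 109.4] [278. 259.]
[ 390    0  164   60 1284] [451.7  27.2]
[215 249  16  81 732] [224.  288.2]
[329 249  16  81 751] [334.8 288.4]
scene band_1 call 0.47 [549.6 179.8 161.4] [300. 153.]
scene cassette call 0.86 [321.6 585.6  -1.9] [204. 315.]
scene cassette call 0.85 [555.4 181.  105. ] [298. 174.]
scene cassette call 0.67 [319.1 319.5   0.5] [315. 268.]
scene bowl call 0.6 [663.  -17.   -5.2] [326. 182.]
top band_1 call 0.34 [442.9 355.7   3.4] [252. 234.]
top cassette call 0.87 [325.9 587.1  -0.8] [175. 271.]
top cassette call 0.83 [317.1 323.2  -1.6] [262. 275.]
top cassette call 0.59 [549.3 183.  106.3] [310. 194.]
top bowl call 0.46 [ 6.622e+02 -2.110e+01  6.000e-01] [372. 167.]
```

```bash
python3 -c "
from cell import finish_job; print(finish_job())"
```

```text
the job is handed in; nothing more can be done
None
```

The job is done and handed in at about 27 s on the robot's clock, with the holder still held in the air, level and still.

- **Bands:** The larger-bore band, which started at about (434, 328), is on its seat on the post. The tight band is in the white bowl, seen at about (666, −20) just after the drop. The holder stayed clipped in its receiver through both.
- **Last checks:**
  - The holder's underside is at z of about 105–109 mm, so it was raised about 100 mm.
  - The band is still on the post, 52–56 mm above the underside, against 51 mm when fully seated.
  - The wrist carries about 2.4–3.4 N, which fits the holder's weight.
  - Both catches sit at the same image rows, so the holder is level. The joints are still.
  - The finger opening reads 47.4 mm. Allowing for the reading offset, both catches are fully squeezed in.
- **Disagreements:**
  - The real fingertips were about 28 mm above the reported TCP, so the first grasp closed above the band. I corrected this from the pictures and regripped, without disturbing the band.
  - The opening reads about 3.5 mm low with something in the grip.
  - Squeezing the catches pushed up on the tool with 19 N before the lift, within the limits.
  - The lamp neck appeared to cross the arm's path, but no contact force showed.
- **Not checked:** Apart from the bowl and the look-alike holders, whose positions hadn't changed, I did not check the other bench items at the end.

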